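# Slide a mushroom punnet into the corner of the labelling plate

## Robot

A 6-joint arm with a two-finger parallel gripper is mounted at the origin on the work surface. World frame = base frame: x ahead of the robot, y to its left, z up, the work surface at z = 0. Lengths are in m, angles in rad, forces in N, time in s.
With the tool pointing down it reaches from about 0.4 to 0.825 m from the base axis. Payload 7 kg.
Tool frame: the origin (TCP) lies on the centre line of the jaws, within the pads' length; the fingertips stand tip_reach ahead of it and the grasp point (between the pads) is the TCP (tip_reach is the distance from the TCP to the fingertips, in m); z points along the fingers, y is the line along which they close (so a half turn about z gives the same grasp; the last joint's range is limited). The gripper opens to 88 mm and grips with 3 to 60 N. Pads are 19 mm wide; open, the fingers measure 130 mm over their backs; the gripper's body (78 mm by 193 mm) begins 47 mm behind the grasp point.
Start: joints at [0.288, 0.359, 0.012, 0, -1.224, -0.288], TCP at [0.675, -0, 0.246] pointing down, gripper open.
Joint ranges: [-3.07, 3.07], [-1.43, 2.12], [-1.02, 1.25], [-3.03, 1.67], [-3.05, -0], [-3.03, 3.03]. Speed limits (rad/s): [2.39, 2.39, 3.01, 3.14, 3.14, 3.14].

## Interface

Orientations are given as [roll, pitch, yaw] about the fixed x, y, z axes, in that order (R = Rz(yaw) Ry(pitch) Rx(roll)).
In Python, from station import get_state, grab_frame, calibration, job_done, find_in, mark_of, tip_reach gives the robot as it stands.
- The arm moves only by the shell command python3 -m handwheel 'ROWS' [OPENING] [FORCE]. ROWS is JSON, a list of rows, each an object with "delta_pos": the shift along the world's x, y, z in units of 30 mm (1.0 is 30 mm), a list of three; "dr": the turn, a rotation vector about the world's x, y, z in degrees, a list of three. In form: [{"delta_pos": [tx, ty, tz], "dr": [rx, ry, rz]}, ...]. A call has 1 to 10 rows; each row shifts and turns the commanded pose from where the row before left it; what a row does not reach is not made up. A row lasts 1/10 s, in which the tool goes at most 50 mm and 8.59 degrees, less where a joint would pass 70% of its speed; a pose out of reach is approached as far as the arm can. A call is refused whole if a number of a shift passes 1 or a number of a turn 8.59, either way. A call with a gripper value outside its range is refused whole. OPENING is the closure, from -1 (fully open) to 1 (shut), set as the call begins (- or left out, the last holds). The fingers move at their own pace and stop on an object; FORCE is the grip in N (left out, the last holds). Time passes only in rows, so rows that do not move let the fingers close. It gives the time, the measured TCP pose, the force, the opening and the grip force at its end, in the units of the state.
- get_state(): the state, without advancing time (a new reading comes with each control period).
- grab_frame(name): name is "scene" or "side" or "wrist"; returns the picture (420x560x3 uint8, red, green, blue); there is no depth.
- calibration(name): a dict with "fx", "fy", "cx", "cy" (pixels), "extrinsics" (4x4, takes a point from world to camera coordinates). Camera axes: x right, y down, z forward; pixel columns grow to the right and rows downward; lengths in m; the calibration is good to about 2 mm. The wrist camera is an equidistant fisheye: a pixel r from the principal point sees the ray r / f radians off the axis. A picture is of the moment at which its call begins: read the wrist's pose just before it. calibration takes no time and is no camera call; for the wrist camera it gives the pose at the moment of the call.
- job_done(): hands the job in; it is judged then, once.
Trained networks look in the newest picture that a camera, given by its name, has taken for a name from the list of things; names that differ only in an ending like _2 or _b are one class to them, and where a whole thing is asked for, a point or a joint stands for the part that bears it (a point fixed in the world has none). Each returns a list of dicts, best first, with "conf" (0 to 1); they miss things now and then, are a little off and sometimes report something else, mostly with a low value. They report only what shows in the picture. A call takes as long as a camera call. They do not tell look-alikes from the thing itself.
- find_in(camera, query): "location" ([column, row] in pixels, amid what is visible of it).
- mark_of(camera, query): "location" ([column, row] in pixels: a listed point, or the origin of a listed thing).
The state is a dict: "t": time; "q": joint angles; "qd": joint speeds; "joint_efforts": joint torques, N m; "eef_pos": TCP position; "ee_rot": TCP orientation; "force": force on the tool from outside, world axes, zero at the start; "moment": the same for the moment, N m; "width": finger opening in m; "gripper_force": force on a finger pad.
Only numpy, scipy, OpenCV 4.12 (cv2) and the standard library are available. Lean on these libraries where they do the work, as an engineer would, in place of code of your own. Each camera call takes 0.05 s, during which the arm holds its last target. There are 200 camera calls.

## Task

The long rectangular lidded punnet is next to be labelled. Pick it up, bring it down low onto the sloped plate with its lid up and its long side along the longer fence, a few centimetres clear of both fences, then let go so that it slides down by its own weight and comes to rest fully home in the low corner; do not carry or push it into the corner. Leave the square tub and the round tub where they are.

Things in the scene. Friction and masses are not known exactly. Their poses are not given: they have to be found in the camera images.
- punnet: The long rectangular closed punnet: rigid white plastic box with a flat lid, 120 x 60 x 45 mm high, 0.12 to 0.26 kg, standing on the bench at any of three places among the tubs, at any yaw. Origin: centre of its underside; x along the 120 mm length, y across the 60 mm width (grip across it), z up through the lid.
- plate: Slippery (friction 0.1) aluminium plate on a fixed stand, falling to its low corner, far right of the robot: 22 deg towards the longer fence, 13 deg towards the shorter. Origin: that corner on the face, 32 mm up; x up the longer fence (0-210 mm), y up the shorter (0-150), z the face's normal. Steel fences 20 mm high, 10 thick, at y<0 and x<0. Punnet home: origin x=60, y=30, z=0, long side along x.
- square_tub: Bystander: square closed tub of the same white plastic, 95 x 95 x 45 mm high, to be left alone. Origin: centre of its underside.
- round_tub: Bystander: round closed tub of the same white plastic, 92 mm in diameter and 45 mm high, to be left alone. Origin: centre of its underside.
There are look-alikes about, which are no part of the job. Leave any green look-alike of the punnet alone.

How it is judged:
By the outcome, as a careful person would: the job done as asked, in the order asked, and still so for the second after the job is handed in, with the robot touching nothing.
It also fails if it takes over 34 s, if anything falls off the work surface, if the arm or the gripper's body presses on something with over 40 N, if the wrist force passes 120 N, or if a joint passes its speed limit or range.

## Working session

There is one attempt and no reset: what is moved stays moved. The work goes in short steps, Python scripts to look and compute and a shell command to move; the robot and the scene stay as the last step left them, time stands still between calls to the robot, and variables do not carry over. Pictures are saved under pics/ and viewed, at most 10 in all, crops included, and the job is handed in when it is done.

```bash
mkdir -p pics; ls
cat > h.py <<'E'
import numpy as np, cv2
from station import *
from scipy.spatial.transform import Rotation as R
def ray(cam,uv,cal=None):
    c=cal or calibration(cam); E=np.array(c["extrinsics"]); 
    x=(uv[0]-c["cx"])/c["fx"]; y=(uv[1]-c["cy"])/c["fy"]
    if cam=="wrist":
        r=np.hypot(x,y); d=np.array([x/r*np.sin(r),y/r*np.sin(r),np.cos(r)]) if r>0 else np.array([0,0,1.])
    else: d=np.array([x,y,1.])
    return -E[:3,:3].T@E[:3,3], E[:3,:3].T@d
def onz(cam,uv,z,cal=None):
    o,d=ray(cam,uv,cal); return o+d*(z-o[2])/d[2]
def proj(cam,p,cal=None):
    c=cal or calibration(cam); E=np.array(c["extrinsics"]); q=E[:3,:3]@p+E[:3,3]
    if cam=="wrist":
        r=np.hypot(q[0],q[1]); th=np.arctan2(r,q[2]); q=np.array([q[0]/r*th,q[1]/r*th,1])
    else: q=q/q[2]
    return np.array([q[0]*c["fx"]+c["cx"],q[1]*c["fy"]+c["cy"]])
def save(cam,name):
    im=grab_frame(cam); cv2.imwrite(f"pics/{name}.png",im[:,:,::-1]); return im
E
python3 - <<'E'
from h import *
s=get_state(); print(s, tip_reach if not callable(tip_reach) else tip_reach())
ims=[]
for c in ["scene","side"]:
    ims.append(grab_frame(c))
    for n in ["punnet","plate","square_tub","round_tub"]:
        for d in mark_of(c,n)[:3]: print(c,n,np.round(d["location"]),round(d["conf"],2),np.round(onz(c,d["location"],0.032 if n=="plate" else 0),3))
cv2.imwrite("pics/a0.png",ims[0][:,:,::-1]);cv2.imwrite("pics/a1.png",ims[1][:,:,::-1])
E
```

```text
pics
{'t': 0.0, 'q': array([ 2.88075948e-01,  3.59390627e-01,  1.10660677e-02, -3.80907159e-04,
       -1.22407589e+00, -2.88132027e-01]), 'qd': array([ 1.82227020e-03, -8.56008851e-04, -7.68545224e-04, -3.24369941e-04,
       -5.59750217e-05,  5.68444283e-06]), 'joint_efforts': array([-8.00930356e-04, -5.82726967e+01,  2.93058443e+01,  6.99745238e+00,
        6.93249181e-03, -2.06530804e-04]), 'eef_pos': array([ 6.74547649e-01, -2.81490176e-05,  2.44617825e-01]), 'ee_rot': array([ 3.13995290e+00, -1.12563302e-04, -1.57098204e+00]), 'force': array([ 0.23200244, -0.43247273,  0.4262991 ]), 'moment': array([ 0.00051047, -0.01087635, -0.01615645]), 'gripper_force': 0.0, 'width': 0.08734585348346352} 0.019
scene punnet [289. 154.] 0.64 [0.286 0.353 0.   ]
scene punnet [359. 143.] 0.4 [0.428 0.533 0.   ]
scene plate [217. 367.] 0.82 [ 0.583 -0.268  0.032]
scene square_tub [369. 218.] 0.66 [0.613 0.257 0.   ]
scene round_tub [294. 211.] 0.75 [0.444 0.16  0.   ]
side punnet [256. 308.] 0.77 [0.451 0.357 0.   ]
side punnet [338. 314.] 0.73 [ 0.282  0.332 -0.   ]
side punnet [245. 391.] 0.64 [0.419 0.531 0.   ]
side plate [268. 138.] 0.89 [ 0.589 -0.273  0.032]
side square_tub [198. 256.] 0.91 [0.624 0.246 0.   ]
side square_tub [280. 241.] 0.67 [0.449 0.151 0.   ]
side round_tub [280. 242.] 0.88 [0.448 0.153 0.   ]
```

View pics/a0.png

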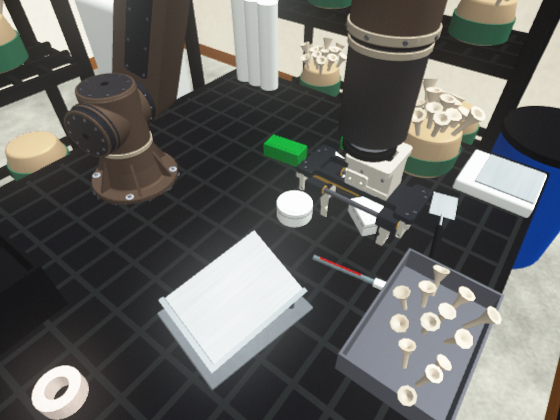

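View pics/a1.png

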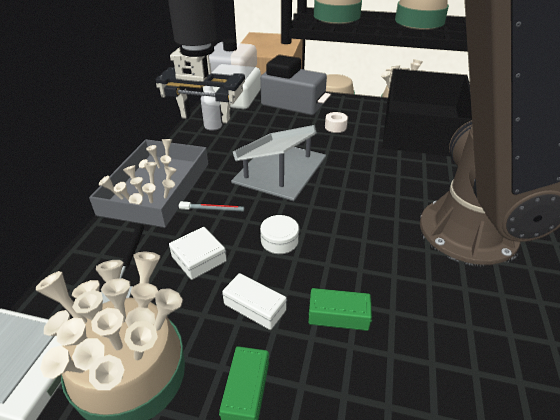

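The scene shows the plate's low corner near (215,368). In the side view the white punnet is at (254,300), next to two green look-alikes. The square tub is at (198,252) and the round tub at (280,234). Next I'll zoom in on the plate and the punnet.

Run:
```python
import cv2,numpy as np
a=cv2.imread("pics/a0.png");b=cv2.imread("pics/a1.png")
f=lambda im,x,y,w,h:cv2.resize(im[y:y+h,x:x+w],(400,300) if 1 else 0,interpolation=cv2.INTER_CUBIC)
p=np.vstack([np.hstack([f(a,145,225,180,135+0),f(a,145,260,180,135)]),np.hstack([f(b,220,110,120,90),f(b,205,260,100,75)])])
cv2.imwrite("pics/z.png",p)
```

```text
(no output)
```

View pics/z.png

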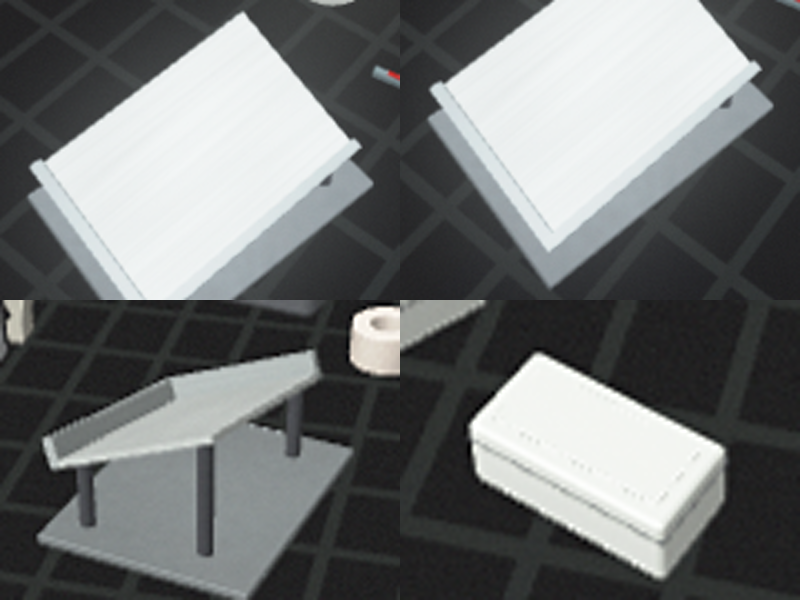

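```bash
cat > fit.py <<'E'
from h import *
from scipy.optimize import least_squares
obs={"scene":[((1,1,0),(254.4,230.4)),((0,0,20),(213.4,364.4)),((1,0,20),(303,289.5)),((0,1,20),(163.5,297))],
"side":[((1,1,0),(283.6,151.4)),((1,0,0),(238,159.5)),((1,0,20),(233.5,152.5)),((0,0,20),(271.5,134)),((0,1,0),(315.4,132.5))]}
cal={c:calibration(c) for c in obs}
def Rp(yaw):
    x=np.array([np.cos(np.radians(13)),0,np.sin(np.radians(13))])
    n=np.array([0,0,1.]); sy=np.sin(np.radians(22)); sx=x[2]
    nz=np.sqrt(1-sx**2-sy**2); ez=np.array([sx,sy,nz]) # world z in plate frame
    x0=np.array([1,0,0])-sx*ez; x0/=np.linalg.norm(x0)
    A=np.array([x0,np.cross(ez,x0),ez]) # plate->levelled
    return R.from_euler("z",yaw).as_matrix()@A
if __name__=="__main__":
  for L,W,flip in [(.21,.15,0),(.15,.21,1)]:
    def res(p):
        o=[]
        M=Rp(p[2])
        for c in obs:
            for k,uv in obs[c]:
                P=np.array([k[0]*.21,k[1]*.15,k[2]/1000]) if not flip else np.array([k[1]*.21,k[0]*.15,k[2]/1000])
                o+=list(proj(c,M@P+np.array([p[0],p[1],.032]),cal[c])-uv)
        return np.array(o)
    for y0 in [0,1.57,3.14,-1.57]:
        s=least_squares(res,[.586,-.27,y0]); print(flip,s.x,np.sqrt(np.mean(s.fun**2)))
    print(np.round(s.fun.reshape(-1,2),1))
E
python3 fit.py
python3 - <<'E'
from h import *
# punnet lid corners in side (panel origin 205,260, scale 4)
pts=[(540,353),(725,450),(657,537),(472,433)]
w=[onz("side",(205+(x-400)/4,260+(y-300)/4),.045) for x,y in pts]
w=np.array(w);print(w.round(4),w.mean(0).round(4))
e=w-np.roll(w,-1,0);print(np.linalg.norm(e,axis=1),np.degrees(np.arctan2(e[:,1],e[:,0])))
E
```

```text
0 [ 0.57478945 -0.26667913  1.3155167 ] 1.2378921519058792
0 [ 0.57478945 -0.26667913  1.3155167 ] 1.2378921519058783
0 [ 0.57478945 -0.26667913  1.31551671] 1.2378921519058783
0 [ 0.57478944 -0.26667914  1.31551669] 1.2378921519060575
[[-0.3 -0.5]
 [-0.7  0.1]
 [ 1.  -2.7]
 [-0.8 -0.8]
 [-1.  -1.2]
 [-1.4 -2.2]
 [ 1.2 -2.1]
 [-0.8 -0.7]
 [-1.1 -0.3]]
1 [ 0.46356975 -0.0444346  -1.59232548] 41.6922727943109
1 [ 0.46359578 -0.04441572  4.69058208] 41.692272823476976
1 [ 0.46359626 -0.04441537  4.69057692] 41.69227283138
1 [ 0.46356791 -0.04443594 -1.59230582] 41.69227282170188
[[ -26.   100.9]
 [  32.9 -116.8]
 [  -1.8  -30.4]
 [   5.4    2. ]
 [ -21.4  -38.5]
 [   3.     2.8]
 [   9.3    5.4]
 [  22.3   46. ]
 [  -8.     0.7]]
[[0.4968 0.3109 0.045 ]
 [0.3875 0.3502 0.045 ]
 [0.4073 0.4082 0.045 ]
 [0.5137 0.37   0.045 ]] [0.4513 0.3598 0.045 ]
[0.11612896 0.06132189 0.11305371 0.06149562] [ -19.78026132 -108.83331406  160.24306323   74.0320087 ]
```

```bash
python3 -m handwheel '[{"delta_pos":[-0.6,0.8,-0.1],"dr":[0,0,5.5]},{"delta_pos":[-0.6,1,-0.1],"dr":[0,0,6]},{"delta_pos":[-0.6,1,-0.1],"dr":[0,0,6]},{"delta_pos":[-0.6,1,-0.2],"dr":[0,0,6]},{"delta_pos":[-0.6,1,-0.3],"dr":[0,0,6]},{"delta_pos":[-0.6,1,-0.3],"dr":[0,0,6]},{"delta_pos":[-0.6,1,-0.3],"dr":[0,0,6]},{"delta_pos":[-0.6,1,-0.3],"dr":[0,0,6]},{"delta_pos":[-0.6,1,-0.3],"dr":[0,0,6]},{"delta_pos":[-0.6,1,-0.3],"dr":[0,0,6]}]' -1 && python3 -m handwheel '[{"delta_pos":[-0.6,1,-0.3],"dr":[0,0,6]},{"delta_pos":[-0.6,1,-0.3],"dr":[0,0,4.5]},{"delta_pos":[-0.2,0.2,0],"dr":[0,0,0]},{"delta_pos":[0,0,0],"dr":[0,0,0]},{"delta_pos":[0,0,0],"dr":[0,0,0]}]'
python3 - <<'E'
from h import *
s=get_state();print(s["eef_pos"],s["ee_rot"],s["force"])
save("wrist","w1");print([ (np.round(d["location"]),d["conf"]) for d in mark_of("wrist","punnet")])
for d in mark_of("wrist","punnet"): print(onz("wrist",d["location"],0))
for k in [(.4968,.3109),(.3875,.3502),(.4073,.4082),(.5137,.37)]: print(proj("wrist",np.array([*k,.045])).round())
save("side","s1")
E
```

```text
t: 1.5
eef_pos: [0.4942, 0.2952, 0.1765]
ee_rot: [-3.141, -0.0, -0.528]
force: [0.7, 0.1, -0.5]
width: 0.0874
gripper_force: 0.0
t: 2.0
eef_pos: [0.4532, 0.3597, 0.1589]
ee_rot: [-3.141, -0.0, -0.349]
force: [-0.6, -0.1, -0.6]
width: 0.0878
gripper_force: 0.0
[0.45322214 0.35974093 0.15887957] [-3.14135352e+00 -2.11329825e-04 -3.49425169e-01] [-0.63964056 -0.06498076 -0.60230301]
[(array([284., 200.]), 0.88), (array([350., 329.]), 0.8), (array([146., 284.]), 0.7)]
[0.45180732 0.35424362 0.        ]
[0.28373171 0.33456356 0.        ]
[0.41578139 0.53027799 0.        ]
[318. 143.]
[314. 278.]
[244. 279.]
[239. 149.]
```

View pics/w1.png

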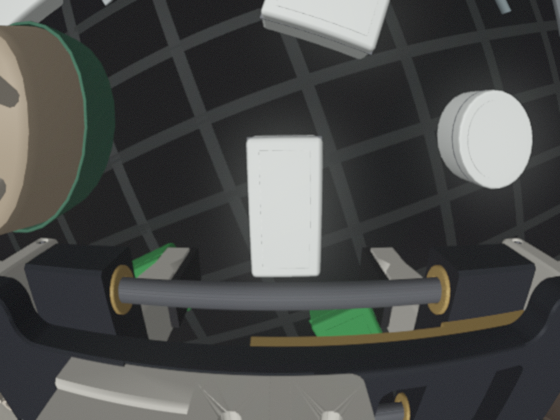

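The wrist view shows the white punnet between the fingers. Its lid corners are at about (248,136), (321,136), (320,276) and (253,276), and the area around the fingers is clear.

Run:
```python
from h import *
w=np.array([onz("wrist",p,.045) for p in [(321,136),(320,276),(253,276),(248,136)]])
print(w.round(4),w.mean(0).round(4))
e=w-np.roll(w,-1,0);print(np.linalg.norm(e,axis=1),np.degrees(np.arctan2(e[:,1],e[:,0])))
```

```text
[[0.5012 0.3068 0.045 ]
 [0.3876 0.3448 0.045 ]
 [0.4079 0.3998 0.045 ]
 [0.5205 0.36   0.045 ]] [0.4543 0.3528 0.045 ]
[0.11978262 0.05860295 0.11944458 0.05658903] [ -18.51679719 -110.23725997  160.52142282   70.06092601]
```

```bash
python3 -m handwheel '[{"delta_pos":[0,-0.1,-0.7],"dr":[0,0,0.5]},{"delta_pos":[0,0,-1],"dr":[0,0,0]},{"delta_pos":[0,0,-1],"dr":[0,0,0]},{"delta_pos":[0,0,-0.8],"dr":[0,0,0]},{"delta_pos":[0,0,-0.7],"dr":[0,0,0]},{"delta_pos":[0,0,0],"dr":[0,0,0]},{"delta_pos":[0,0,0],"dr":[0,0,0]},{"delta_pos":[0,0,0],"dr":[0,0,0]}]' && python3 -m handwheel '[{"delta_pos":[0,0,0],"dr":[0,0,0]},{"delta_pos":[0,0,0],"dr":[0,0,0]},{"delta_pos":[0,0,0],"dr":[0,0,0]},{"delta_pos":[0,0,0],"dr":[0,0,0]},{"delta_pos":[0,0,0],"dr":[0,0,0]},{"delta_pos":[0,0,0],"dr":[0,0,0]},{"delta_pos":[0,0,0],"dr":[0,0,0]}]' 1 25
```

```text
t: 3.0
eef_pos: [0.4538, 0.3575, 0.0339]
ee_rot: [-3.14, -0.001, -0.341]
force: [0.1, 0.2, -0.0]
width: 0.0877
gripper_force: 0.0
t: 3.7
eef_pos: [0.4529, 0.3569, 0.0328]
ee_rot: [3.141, -0.0, -0.34]
force: [-2.5, -1.1, 4.8]
width: 0.0601
gripper_force: 25.0
```

```bash
cat > tgt.py <<'E'
from fit import *
import sys
def target(o,yaw,xyz):
    M=Rp(yaw); y=M[:,1]; T=np.array([np.cross(y,-M[:,2]),y,-M[:,2]]).T
    return M@np.array(xyz)+o, T, M
if __name__=="__main__":
    ox,oy,yaw,x,y,z=map(float,sys.argv[1:7])
    s=get_state(); C=R.from_euler("xyz",s["ee_rot"]).as_matrix()
    p,T,M=target(np.array([ox,oy,.032]),yaw,(x,y,z))
    print("p",p.round(4),"d units",((p-s["eef_pos"])/.03).round(2),"pos in plate mm",(M.T@(s["eef_pos"]-[ox,oy,.032])*1e3).round(1))
    for T2 in (T,T@np.diag([-1,-1,1])): print("rotvec",np.degrees(R.from_matrix(T2@C.T).as_rotvec()).round(1))
    print("plate axes",M.round(3).tolist())
    # tilt after pure yaw
E
python3 tgt.py .58 -.268 1.3155 .1 .07 .123; ls pics
```

```text
p [ 0.5799 -0.1999  0.1914] d units [  4.23 -18.56   5.28] pos in plate mm [ 558.   210.  -226.1]
rotvec [  0.9  28.2 -81. ]
rotvec [29.3 -0.9 95.6]
plate axes [[0.246, -0.915, 0.32], [0.943, 0.149, -0.298], [0.225, 0.375, 0.899]]
a0.png
a1.png
s1.png
w1.png
z.png
```

```bash
python3 -m handwheel '[{"delta_pos":[0,0,0.3],"dr":[0,0,0]},{"delta_pos":[0,0,0.7],"dr":[0,0,0]},{"delta_pos":[0,0,1],"dr":[0,0,0]},{"delta_pos":[0,0,1],"dr":[0,0,0]},{"delta_pos":[0,0,1],"dr":[0,0,0]},{"delta_pos":[0,0,1],"dr":[0,0,0]},{"delta_pos":[0,-0.5,1],"dr":[0,1.4,-4]},{"delta_pos":[0.2,-1,0.7],"dr":[0,1.4,-4]},{"delta_pos":[0.2,-1,0.3],"dr":[0,1.4,-4]},{"delta_pos":[0.2,-1,0],"dr":[0,1.4,-4]}]' && python3 -m handwheel '[{"delta_pos":[0.2,-1,0],"dr":[0,1.4,-4]},{"delta_pos":[0.2,-1,0],"dr":[0,1.4,-4]},{"delta_pos":[0.3,-1,0],"dr":[0,1.4,-4]},{"delta_pos":[0.3,-1,0],"dr":[0,1.4,-4]},{"delta_pos":[0.3,-1,0],"dr":[0,1.4,-4]},{"delta_pos":[0.3,-1,0],"dr":[0,1.4,-4]},{"delta_pos":[0.3,-1,0],"dr":[0,1.4,-4]},{"delta_pos":[0.3,-1,0],"dr":[0,1.4,-4]},{"delta_pos":[0.3,-1,0],"dr":[0,1.4,-4]},{"delta_pos":[0.3,-1,0],"dr":[0,1.4,-4]}]' && python3 -m handwheel '[{"delta_pos":[0.3,-1,0],"dr":[0,1.4,-4]},{"delta_pos":[0.3,-1,0],"dr":[0.2,1.4,-4]},{"delta_pos":[0.2,-1,0],"dr":[0.2,1.4,-4]},{"delta_pos":[0.2,-1,0],"dr":[0.2,1.4,-4]},{"delta_pos":[0.2,-0.6,0],"dr":[0.2,1.4,-4]},{"delta_pos":[0.2,-0.4,0],"dr":[0,0.2,-1]},{"delta_pos":[0,0,0],"dr":[0,0,0]},{"delta_pos":[0,0,0],"dr":[0,0,0]},{"delta_pos":[0,0,0],"dr":[0,0,0]}]'
python3 tgt.py .58 -.268 1.3155 .1 .07 .123
python3 - <<'E'
from h import *
save("wrist","w2");print([(c["location"],c["conf"]) for c in mark_of("wrist","plate")],[onz("wrist",c["location"],.032).round(4) for c in mark_of("wrist","plate")])
save("scene","c2");print([onz("scene",c["location"],.032).round(4) for c in mark_of("scene","plate")])
save("side","s2");print([onz("side",c["location"],.032).round(4) for c in mark_of("side","plate")])
E
```

```text
t: 4.7
eef_pos: [0.4715, 0.2516, 0.2448]
ee_rot: [3.099, 0.087, -0.623]
force: [0.7, -0.3, -1.8]
width: 0.0599
gripper_force: 25.0
t: 5.7
eef_pos: [0.5552, -0.0492, 0.2427]
ee_rot: [2.894, 0.219, -1.357]
force: [0.7, 0.2, -2.6]
width: 0.0598
gripper_force: 25.0
t: 6.6
eef_pos: [0.597, -0.197, 0.2429]
ee_rot: [2.767, 0.236, -1.748]
force: [0.2, 0.3, -1.7]
width: 0.0598
gripper_force: 25.0
p [ 0.5799 -0.1999  0.1914] d units [-0.57 -0.1  -1.72] pos in plate mm [118.6  74.1 174. ]
rotvec [-0.3  1.2 -4.2]
rotvec [ 56.5 -50.7 158.6]
plate axes [[0.246, -0.915, 0.32], [0.943, 0.149, -0.298], [0.225, 0.375, 0.899]]
[([217.6, 77.1], 0.62)] [array([ 0.5743, -0.2667,  0.032 ])]
[array([ 0.579 , -0.2696,  0.032 ])]
[]
```

View pics/w2.png

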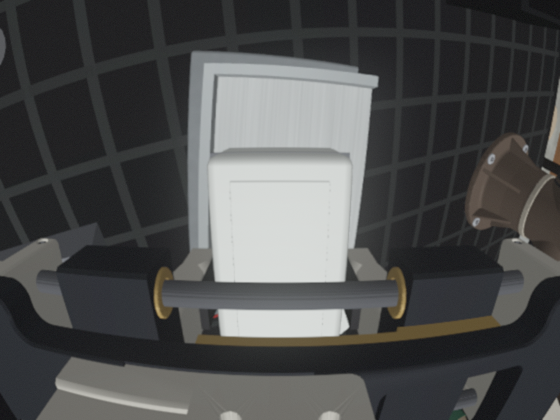

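The wrist view shows the held punnet above the plate. The face's low corner is at about (217,77), the short fence runs from there to (375,85), the long fence is on the left, and the face's right edge runs from (370,88) to (356,245).

Run:
```python
from fit import *
c=calibration("wrist")
for o,y in [((.575,-.267),1.3155),((.58,-.268),1.3155),((.578,-.267),1.29),((.578,-.267),1.35)]:
    M=Rp(y)
    print(o,y,[proj("wrist",M@np.array(k)/1e3+[*o,.032],c).round().tolist() for k in [(0,0,0),(0,150,20),(-10,150,20),(0,150,0),(140,150,0),(-10,-10,20),(100,0,20)]])
im=cv2.imread("pics/w2.png")[40:280,170:400]; cv2.imwrite("pics/w2z.png",cv2.resize(im,None,fx=2.5,fy=2.5,interpolation=cv2.INTER_CUBIC))
```

```text
(0.575, -0.267) 1.3155 [[217.0, 77.0], [376.0, 88.0], [377.0, 77.0], [370.0, 90.0], [355.0, 227.0], [203.0, 64.0], [207.0, 181.0]]
(0.58, -0.268) 1.3155 [[212.0, 77.0], [372.0, 87.0], [372.0, 77.0], [366.0, 89.0], [351.0, 227.0], [197.0, 64.0], [202.0, 182.0]]
(0.578, -0.267) 1.29 [[214.0, 78.0], [373.0, 92.0], [374.0, 81.0], [367.0, 94.0], [349.0, 230.0], [200.0, 64.0], [201.0, 182.0]]
(0.578, -0.267) 1.35 [[214.0, 78.0], [374.0, 83.0], [374.0, 73.0], [368.0, 86.0], [357.0, 223.0], [199.0, 65.0], [207.0, 182.0]]
```

View pics/w2z.png

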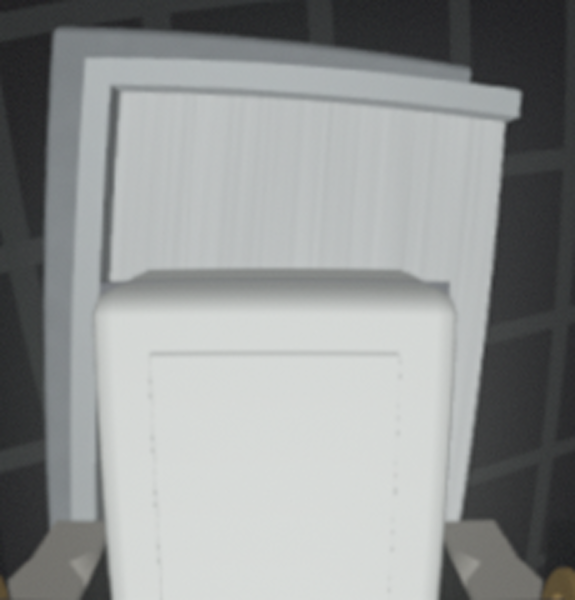

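The crop confirms the plate fit: origin (0.575,-0.267), yaw 1.3155. The outer corner of the fence is at (204,63) and its end at (378,77). Next come the turn and the descent.

```bash
python3 tgt.py .575 -.267 1.3155 .1 .07 .06
```

```text
p [ 0.5547 -0.1801  0.1347] d units [-1.41  0.58 -3.61] pos in plate mm [118.3  69.2 176. ]
rotvec [-0.2  1.2 -4.2]
rotvec [ 56.5 -50.7 158.6]
plate axes [[0.246, -0.915, 0.32], [0.943, 0.149, -0.298], [0.225, 0.375, 0.899]]
```

```bash
python3 -m handwheel '[{"delta_pos":[-0.15,0.05,-0.4],"dr":[0,0.4,-1.4]},{"delta_pos":[-0.25,0.1,-0.6],"dr":[0,0.4,-1.4]},{"delta_pos":[-0.25,0.1,-0.7],"dr":[0,0.4,-1.4]},{"delta_pos":[-0.25,0.1,-0.7],"dr":[0,0,0]},{"delta_pos":[-0.25,0.1,-0.7],"dr":[0,0,0]},{"delta_pos":[-0.25,0.13,-0.5],"dr":[0,0,0]},{"delta_pos":[0,0,0],"dr":[0,0,0]},{"delta_pos":[0,0,0],"dr":[0,0,0]},{"delta_pos":[0,0,0],"dr":[0,0,0]},{"delta_pos":[0,0,0],"dr":[0,0,0]}]'; python3 tgt.py .575 -.267 1.3155 .1 .07 .036; python3 -c "
from h import *
save('side','s3');save('scene','c3')
a=cv2.imread('pics/s3.png')[90:210,200:360];b=cv2.imread('pics/c3.png')[200:410,130:410]
cv2.imwrite('pics/d3.png',np.hstack([cv2.resize(a,(400,300)),cv2.resize(b,(400,300))]))"
```

```text
t: 7.95
eef_pos: [0.5557, -0.1809, 0.1354]
ee_rot: [2.747, 0.231, -1.828]
force: [0.5, 1.2, -2.5]
width: 0.0601
gripper_force: 25.0
p [ 0.5471 -0.173   0.1131] d units [-0.29  0.26 -0.74] pos in plate mm [99.7 69.2 61.2]
rotvec [-0.2  0.1  0.1]
rotvec [ -57.4   54.  -161.8]
plate axes [[0.246, -0.915, 0.32], [0.943, 0.149, -0.298], [0.225, 0.375, 0.899]]
```

View pics/d3.png

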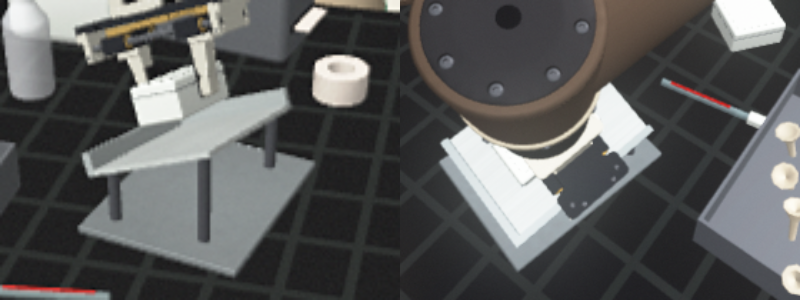

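The punnet is parallel to the plate and about 28 mm above it (side crop at (165,105)). I'll descend slowly until it touches.

```bash
python3 -m handwheel '[{"delta_pos":[-0.1,0.09,-0.25],"dr":[0,0,0]},{"delta_pos":[-0.1,0.09,-0.27],"dr":[0,0,0]},{"delta_pos":[-0.08,0.07,-0.22],"dr":[0,0,0]},{"delta_pos":[0,0,0],"dr":[0,0,0]},{"delta_pos":[0,0,0],"dr":[0,0,0]},{"delta_pos":[0,0,0],"dr":[0,0,0]}]' ; python3 tgt.py .575 -.267 1.3155 .1 .07 .033|head -1;  python3 -m handwheel '[{"delta_pos":[-0.01,0.01,-0.03],"dr":[0,0,0]},{"delta_pos":[-0.01,0.01,-0.03],"dr":[0,0,0]},{"delta_pos":[0,0,0],"dr":[0,0,0]},{"delta_pos":[0,0,0],"dr":[0,0,0]}]'; python3 -m handwheel '[{"delta_pos":[-0.01,0.01,-0.03],"dr":[0,0,0]},{"delta_pos":[0,0,0],"dr":[0,0,0]},{"delta_pos":[0,0,0],"dr":[0,0,0]}]'
```

```text
t: 8.65
eef_pos: [0.5468, -0.1732, 0.1125]
ee_rot: [2.745, 0.231, -1.828]
force: [0.1, -0.1, -1.4]
width: 0.0597
gripper_force: 25.0
p [ 0.5461 -0.1721  0.1104] d units [-0.02  0.04 -0.07] pos in plate mm [99.6 70.  35.4]
t: 9.05
eef_pos: [0.546, -0.1725, 0.1106]
ee_rot: [2.745, 0.231, -1.828]
force: [-0.7, 0.3, -2.0]
width: 0.0602
gripper_force: 25.0
t: 9.35
eef_pos: [0.546, -0.1725, 0.1101]
ee_rot: [2.746, 0.23, -1.828]
force: [1.3, -1.6, 0.7]
width: 0.0596
gripper_force: 25.0
```

Contact is made at about 3 N. Releasing now, then retreating along the plate normal.

```bash
python3 -m handwheel '[{"delta_pos":[0,0,0],"dr":[0,0,0]},{"delta_pos":[0,0,0],"dr":[0,0,0]},{"delta_pos":[0.1,-0.09,0.27],"dr":[0,0,0]},{"delta_pos":[0.3,-0.28,0.85],"dr":[0,0,0]},{"delta_pos":[0.32,-0.3,0.9],"dr":[0,0,0]},{"delta_pos":[0.32,-0.3,0.9],"dr":[0,0,0]},{"delta_pos":[0,0,1],"dr":[0,0,0]},{"delta_pos":[0,0.5,1],"dr":[0,0,0]},{"delta_pos":[0,1,1],"dr":[0,0,0]},{"delta_pos":[-0.5,1,0.5],"dr":[0,0,0]}]' -0.85 ; python3 -m handwheel '[{"delta_pos":[-0.5,1,0],"dr":[0,0,0]},{"delta_pos":[-0.5,1,0],"dr":[0,0,0]},{"delta_pos":[-0.5,1,0],"dr":[0,0,0]},{"delta_pos":[0,1,0],"dr":[0,0,0]},{"delta_pos":[0,1,0],"dr":[0,0,0]},{"delta_pos":[0,0.5,0],"dr":[0,0,0]},{"delta_pos":[0,0,0],"dr":[0,0,0]},{"delta_pos":[0,0,0],"dr":[0,0,0]}]'
python3 -c "
from fit import *
save('side','s4');save('scene','c4')
for c in ['side','scene']:
  o,d=None,None
  M=Rp(1.3155); O=np.array([.575,-.267,.032])
  for m in mark_of(c,'punnet')[:4]:
    o,d=ray(c,m['location']); n=M[:,2]; p=o+d*((O-o)@n)/(d@n); print(c,m['conf'],((M.T@(p-O))*1e3).round(1))
a=cv2.imread('pics/s4.png')[90:210,200:360];b=cv2.imread('pics/c4.png')[220:385,130:350]
cv2.imwrite('pics/d4.png',np.hstack([cv2.resize(a,(400,300),interpolation=2),cv2.resize(b,(400,300),interpolation=2)]))"
```

```text
t: 10.35
eef_pos: [0.5631, -0.1262, 0.3047]
ee_rot: [2.748, 0.231, -1.828]
force: [0.5, 0.3, -0.2]
width: 0.0812
gripper_force: 0.0
t: 11.15
eef_pos: [0.5169, 0.0384, 0.3025]
ee_rot: [2.745, 0.23, -1.827]
force: [0.4, 0.1, -0.3]
width: 0.0813
gripper_force: 0.0
side 0.84 [906.5 570.7   0. ]
side 0.71 [992.2 539.1   0. ]
side 0.65 [37.6 14.4  0. ]
scene 0.87 [62.3 26.6  0. ]
scene 0.84 [509.8 171.6   0. ]
scene 0.71 [369.3 242.2   0. ]
```

View pics/d4.png

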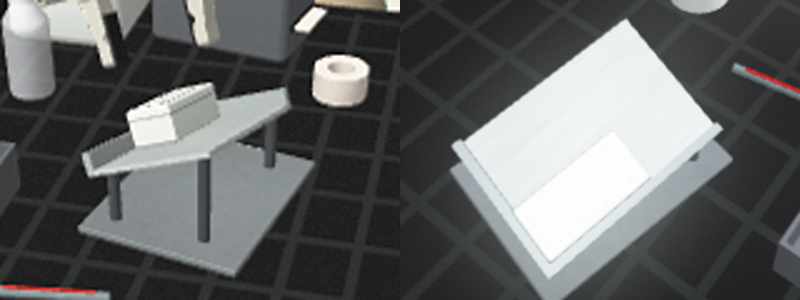

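The punnet appears to sit in the low corner, with scene-crop lid corners (512,212), (613,133), (650,178) and (550,262). I'll check these against a projection of the home pose.

```bash
python3 -c "
from fit import *
M=Rp(1.3155);c=calibration('scene')
for o in [(.575,-.267),(.578,-.268)]:
  for k in [(0,60,45),(120,60,45),(120,0,45),(0,0,45),(0,0,20),(210,0,20),(0,150,20)]:
    u=proj('scene',M@np.array(k)/1e3+[*o,.032],c); print(k,((u-[130,220])*1.818+[400,0]).round(),end=' ')
  print()
"
```

```text
(0, 60, 45) [509. 211.] (120, 60, 45) [611. 129.] (120, 0, 45) [650. 178.] (0, 0, 45) [548. 264.] (0, 0, 20) [550. 263.] (210, 0, 20) [716. 122.] (0, 150, 20) [459. 139.] 
(0, 60, 45) [510. 214.] (120, 60, 45) [613. 131.] (120, 0, 45) [651. 180.] (0, 0, 45) [549. 267.] (0, 0, 20) [552. 266.] (210, 0, 20) [718. 124.] (0, 150, 20) [461. 141.]
```

The lid corners match the home pose to within about 2 mm, and the arm is clear.

```bash
python3 -c "
from station import *
print(job_done())"
```

```text
the job is handed in; nothing more can be done
None
```

The punnet was let go low on the plate, about 4 cm clear of both fences, and slid by itself into the low corner. The camera check puts it within about 2 mm of home, lid up, the tubs were left alone, and the job is handed in at about 11 s.

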